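Sink plug into the touch-latch drawer

TASK

Pop open the handleless drawer by gently pressing its front in until the touch latch lets go, stand the steel sink plug upright on the drawer's floor, and gently push the drawer shut until it latches again and stays closed by itself. Do not press hard on the drawer, and leave the tumbler, jar and soap dispenser standing where they are.

Things in the scene. Friction and masses are not known exactly. Their poses are not given: they have to be found in the camera images.
- unit: Low drawer unit fixed on the worktop, blue sides, white top, 260 mm wide (y), 90 mm tall, one handleless blue drawer across its front. Origin: centre of its underside; x points from the drawer front to the unit's back, z up. Carcass from x = -110 to +130 mm; a 20 mm gap behind the drawer front lets it be pressed in. The drawer is pressed in along +x and comes out along -x.
- drawer (a joint): How far the drawer stands out, m: 0 latched shut, 0.10 ajar at its outer stop, negative while pressed in. A spring pushes it out, 4 N shut, 2.5 N ajar, at about 0.1 m/s. Push-push latch: pressed past its trip depth and let go, a latched drawer springs out to 0.10 and an ajar one stays latched at 0; pressed less deep it goes back to what it was.
- front (a point): Centre of the drawer front's outer face, moves with the drawer; axes as the unit's, +x is the pressing direction. When shut it is 146 mm before (-x) the unit's origin, 56 mm above the worktop. Flat plate 258 mm wide, 16 mm thick, 6 to 86 mm above the worktop. Push it with at most 16 N.
- latch (a point): The latch, hidden in the unit (the point is the unit's origin). Its trip depth cannot be seen and differs from unit to unit, 6 to 16 mm beyond shut (same for opening and shutting). It can be felt: just before it a rubber buffer starts, 8 N per mm on top of the 4 N spring; the latch has tripped when the push reaches 10 N. Never pass 16 N.
- tray (a point): Point on the drawer's inner floor, 18 mm above the worktop, 78 mm behind the front's outer face, on the middle line; moves with the drawer, axes as the unit's. The open plywood tray runs from 62 mm before it to 136 mm behind it, 198 mm wide inside, walls 37 mm high. With the drawer ajar the carcass edge is 58 mm behind this point, so it is open from above.
- plug: Steel sink plug standing on the worktop: a disc 60 mm across and 7 mm thick with a thin stem and on top a round knob 22 mm across, from 26 to 43 mm above the underside; 45 mm tall in all, about 0.12 kg. Origin: centre of its underside, z up.
- tumbler: White ceramic tumbler, 68 mm across, 75 mm tall, standing. Origin: centre of its underside. Bystander.
- jar: Glass jar with an aluminium lid, 62 mm across, 75 mm tall, standing. Origin: centre of its underside. Bystander.
- dispenser: Clear pump soap dispenser, 66 mm across, 178 mm tall, standing beyond the others. Origin: centre of its underside. Bystander.

How it is judged:
By the outcome, as a careful person would: the job done as asked, in the order asked, and still so for the second after the job is handed in, with the robot touching nothing.
It also fails if it takes over 72 s, if anything falls off the work surface, if the arm or the gripper's body presses on something with over 40 N, if the wrist force passes 120 N, or if a joint passes its speed limit or range.

ROBOT

A 6-joint arm with a two-finger parallel gripper is mounted at the origin on the work surface. World frame = base frame: x ahead of the robot, y to its left, z up, the work surface at z = 0. Lengths are in m, angles in degrees, forces in N, time in s.
With the tool pointing down it reaches from about 0.4 to 0.825 m from the base axis. Payload 7 kg.
Tool frame: the origin (TCP) lies at the very end of the fingers, on their centre line; the grasp point (between the pads) lies 19 mm behind it; z points along the fingers, y is the line along which they close (so a half turn about z gives the same grasp; the last joint's range is limited). The gripper opens to 88 mm and grips with 3 to 60 N. Pads are 19 mm wide; open, the fingers measure 130 mm over their backs; the gripper's body (78 mm by 193 mm) begins 47 mm behind the grasp point.
Start: joints at [-48.524, 20.546, 0.682, 0, -70.136, -16.507], TCP at [0.285, -0.612, 0.227] pointing down, gripper open.
Joint ranges: [-176.03, 176.03], [-82.01, 121.73], [-58.28, 71.71], [-173.87, 95.51], [-174.79, -0.11], [-173.66, 173.66]. Speed limits (degrees/s): [136.94, 136.94, 172.46, 180, 180, 180].

INTERFACE

Orientations are given as [roll, pitch, yaw] about the fixed x, y, z axes, in that order (R = Rz(yaw) Ry(pitch) Rx(roll)).
In Python, from plant import ctrl, cams, workorder gives the robot as it stands.
- The arm moves only by the tool play_rows, never from a script. Its argument "motion" is a list of rows, each an object of numbers: "x", "y", "z": the shift along the tool's x, y, z normalised to -1 to 1, where 1 is 0.025 m; "rx", "ry", "rz": the turn, a rotation vector about the tool's x, y, z normalised to -1 to 1, where 1 is 4 degrees. A call has 1 to 20 rows; each row shifts and turns the commanded pose from where the row before left it, along the tool's axes as they then stand; what a row does not reach is not made up. A row lasts 1/8 s, in which the tool goes at most 62.5 mm and 10.7 degrees, less where a joint would pass 70% of its speed; a pose out of reach is approached as far as the arm can. A call with a number of a shift or a turn outside -1 to 1 is refused whole. A call with a gripper value outside its range is refused whole. "fingers" is the opening, from -1 (shut) to 1 (fully open), set as the call begins (left out, the last holds). The fingers move at their own pace and stop on an object; the grip force is fixed at half the most. Time passes only in rows, so rows that do not move let the fingers close. It gives the time, the measured TCP pose, the force, the opening and the grip force at its end, in the units of the state.
- ctrl.get_obs(): the state, without advancing time (a new reading comes with each control period).
- cams.snapshot(name): name is "scene" or "side" or "wrist"; returns the picture (384x512x3 uint8, blue, green, red); there is no depth.
- cams.get_calibration(name): a dict with "vertical_fov" (degrees; the focal length in pixels is half the picture's height over the tangent of half this angle, whatever the lens; pixels are square), "cx", "cy" (the principal point, pixels), "position" and "rotation" of the camera in the world. Camera axes: x right, y up, looking along -z (the intrinsics and any distortion apply to the point x, -y, -z); pixel columns grow to the right and rows downward; lengths in m; the calibration is good to about 2 mm. A picture is of the moment at which its call begins: read the wrist's pose just before it. get_calibration takes no time and is no camera call; for the wrist camera it gives the pose at the moment of the call.
- workorder.close_job(): hands the job in; it is judged then, once.
The state is a dict: "clock": time; "joint_pos": joint angles; "qvel": joint speeds; "tau": joint torques, N m; "tool_pos": TCP position; "orientation": TCP orientation; "force": force on the tool from outside, world axes, zero at the start; "moment": the same for the moment, N m; "opening": finger opening in m; "gripper_force": force on a finger pad.
Only numpy, scipy, OpenCV 4.12 (cv2) and the standard library are available. Lean on these libraries where they do the work, as an engineer would, in place of code of your own. Each camera call takes 0.05 s, during which the arm holds its last target. There are 200 camera calls.

## Working session

There is one attempt and no reset: what is moved stays moved. The work goes in short steps, Python scripts to look and compute and a tool call to move; the robot and the scene stay as the last step left them, time stands still between calls to the robot, and variables do not carry over. Pictures are saved under pics/ and viewed, at most 10 in all, crops included, and the job is handed in when it is done.

Besides the shell and the picture viewer there is one more tool, called after "Request:" as a command line: name --argument value ..., lists and objects as JSON in quotes. play_rows: Moves the arm, as the interface text tells. Its arguments: {"type":"object","properties":{"motion":{"type":"array"},"fingers":{"type":"number"}},"required":["motion"]}

```bash
ls; mkdir -p pics
python3 - <<'E'
from plant import ctrl,cams
import cv2,numpy as np
o=ctrl.get_obs();print(o)
ims=[]
for n in("scene","side","wrist"):
    c=cams.get_calibration(n);print(n,c)
    im=cams.snapshot(n);cv2.imwrite(f"pics/{n}0.png",im)
E
```

```text
pics
{'clock': 0.0, 'joint_pos': array([-4.85229486e+01,  2.05896954e+01,  6.31883732e-01, -2.16843595e-02,
       -7.01347525e+01, -1.65082967e+01]), 'qvel': array([ 0.03675157, -0.05725899,  0.00696721,  0.09090528,  0.00909835,
        0.03376467]), 'tau': array([-1.94136970e-03, -5.82721639e+01,  2.93046427e+01,  6.99693784e+00,
        6.68291192e-03, -1.76779972e-04]), 'tool_pos': array([ 0.28471548, -0.61145707,  0.22562304]), 'orientation': array([ 1.79905459e+02, -6.76094148e-03, -1.55038625e+02]), 'force': array([-0.23616873,  0.9592764 , -0.89285049]), 'moment': array([ 0.00050291, -0.00081989, -0.04826313]), 'gripper_force': 0.0, 'opening': 0.08775792012889382}
scene {'vertical_fov': 56.56549398712871, 'cx': 254.9868340824638, 'cy': 195.25915797847023, 'position': array([ 0.99816278, -0.48902167,  0.58334526]), 'rotation': array([47.00850509, -0.917104  , 49.12650128])}
side {'vertical_fov': 50.20611138166344, 'cx': 256.9182545874758, 'cy': 190.95383149754076, 'position': array([0.43920767, 0.56428121, 0.66501999]), 'rotation': array([  48.26724324,   -0.40737862, -168.02200399])}
wrist {'vertical_fov': 58.98102250282584, 'cx': 253.95446908931527, 'cy': 194.1965718596457, 'position': array([ 0.21707403, -0.64196957,  0.38426485]), 'rotation': array([-1.58865636e+01, -7.73380130e-02,  1.14944295e+02])}
```

View pics/scene0.png

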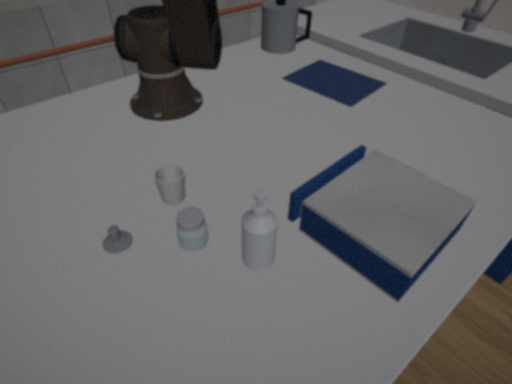

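View pics/side0.png

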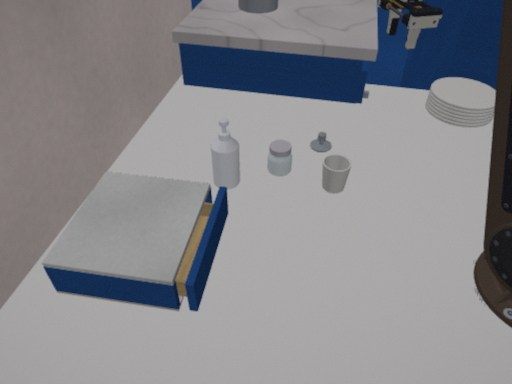

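The scene view shows the plug at (117,240), tumbler (171,185), jar (192,229), dispenser (259,235) and the unit, whose front plate faces the robot from (363,152) to (293,215). In the side view the plug is at (321,142) and the front plate runs from (225,192) to (195,295).

```bash
cat > h.py <<'E'
import numpy as np,cv2
from scipy.spatial.transform import Rotation as Ro
def ray(c,u,v):
    f=192/np.tan(np.radians(c["vertical_fov"]/2))
    d=np.array([(u-c["cx"])/f,-(v-c["cy"])/f,-1])
    return np.array(c["position"]),Ro.from_euler("xyz",c["rotation"],degrees=True).apply(d/np.linalg.norm(d))
def plane(c,u,v,z):
    p,d=ray(c,u,v);return p+d*(z-p[2])/d[2]
def tri(*cuv):
    A=np.zeros((3,3));b=np.zeros(3);L=[ray(*k) for k in cuv]
    for p,d in L:
        M=np.eye(3)-np.outer(d,d);A+=M;b+=M@p
    x=np.linalg.solve(A,b);return x,[round(1e3*np.linalg.norm(np.cross(x-p,d)),1) for p,d in L]
def proj(c,P):
    f=192/np.tan(np.radians(c["vertical_fov"]/2))
    q=Ro.from_euler("xyz",c["rotation"],degrees=True).inv().apply(np.array(P)-c["position"])
    return c["cx"]+f*q[...,0]/-q[...,2],c["cy"]-f*q[...,1]/-q[...,2]
E
python3 - <<'E'
from plant import cams
from h import *
np.set_printoptions(precision=4,suppress=True)
s,d=[cams.get_calibration(n) for n in("scene","side")]
print("knob",tri((s,114,229),(d,322,135)))
print("plug base",plane(s,117,242,.004),plane(d,321,145,.004))
for n,a,b in(("tumb",(173,200),(334,186)),("jar",(193,244),(280,170)),("disp",(259,263),(227,182))):print(n,plane(s,*a,0),plane(d,*b,0))
print("front top ends",[plane(s,*a,.086) for a in((363,152),(293,190))],[plane(d,*a,.086) for a in((226,190),(194,268))])
print("top",[plane(s,*a,.09) for a in((376,152),(475,207),(405,280),(302,212))],[plane(d,*a,.09) for a in((211,182),(115,175),(62,263),(180,277))])
def crop(n,x,y,w,h,k):
    im=cv2.imread(f"pics/{n}0.png")[y:y+h,x:x+w];return cv2.convertScaleAbs(cv2.resize(im,(w*k,h*k),interpolation=cv2.INTER_CUBIC),alpha=1.5)
A=crop("scene",90,210,60,50,6);B=crop("side",295,120,60,50,6)
C=crop("scene",280,140,200,150,2);D=crop("side",50,165,200,150,2)
im=np.zeros((600,800,3),np.uint8);im[:300,:360]=A;im[:300,400:760]=B;im[300:,:400]=C;im[300:,400:]=D
cv2.imwrite("pics/crops.png",im)
E
```

```text
knob (array([ 0.4555, -0.3836,  0.0394]), [np.float64(0.3), np.float64(0.3)])
plug base [ 0.4583 -0.3876  0.004 ] [ 0.4544 -0.3875  0.004 ]
tumb [ 0.4197 -0.2311  0.    ] [ 0.4067 -0.2252  0.    ]
jar [ 0.5608 -0.269   0.    ] [ 0.5479 -0.2586  0.    ]
disp [ 0.6859 -0.1958  0.    ] [ 0.6692 -0.1828  0.    ]
front top ends [array([0.6504, 0.1609, 0.086 ]), array([ 0.6385, -0.0626,  0.086 ])] [array([ 0.6347, -0.0604,  0.086 ]), array([0.6354, 0.1504, 0.086 ])]
top [array([0.6729, 0.1794, 0.09  ]), array([0.9093, 0.1763, 0.09  ]), array([ 0.9129, -0.0816,  0.09  ]), array([ 0.6975, -0.0979,  0.09  ])] [array([ 0.6718, -0.0743,  0.09  ]), array([ 0.8842, -0.0516,  0.09  ]), array([0.8634, 0.1921, 0.09  ]), array([0.6513, 0.1764, 0.09  ])]
```

View pics/crops.png

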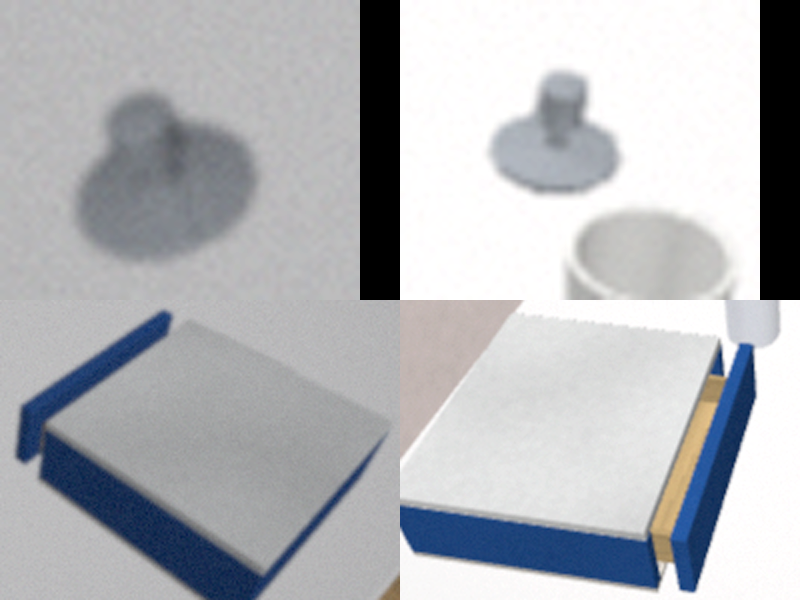

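The crops show the knob centre at scene (113.3,229.7) and side (322.2,136.3), and the disc centre at scene (117.8,241.3) and side (321,145.5). The unit's top corners and the front plate's edge corners can both be read, so I'll triangulate them.

Run:
```python
from plant import cams
from h import *
np.set_printoptions(precision=4,suppress=True)
s,d=[cams.get_calibration(n) for n in("scene","side")]
for n,a,b in(("knob",(113.3,229.7),(322.2,136.3)),("disc",(117.8,241.3),(321,145.5)),("F+",(373.5,150),(174,284)),("B+",(475,204),(50,265)),("B-",(412.5,276),(110,173)),("F-",(302,205),(210,184)),
 ("plate-out",(291,192.5),(227.5,187.5)),("plate+out",(362.5,145.5),(197,282)),("plate+in",(366,148),(188,279))):
    x,e=tri((s,*a),(d,*b));print(n,x,e[0])
# plate mask in scene & side: minAreaRect / hull corners
for n,c,bx in(("scene",s,(285,140,372,225)),("side",d,(150,170,240,310))):
    im=cv2.imread(f"pics/{n}0.png").astype(int);b,g,r=im[...,0],im[...,1],im[...,2]
    m=((b-r>40)).astype(np.uint8);k,l,st,ce=cv2.connectedComponentsWithStats(m)
    for i in range(1,k):
        if 300<st[i,4]<20000:
            h=cv2.findContours((l==i).astype(np.uint8),0,2)[0][0];p=cv2.approxPolyDP(cv2.convexHull(h),2.5,True)[:,0]
            print(n,st[i],p.tolist())
```

```text
knob [ 0.4538 -0.3845  0.0356] 0.7
disc [ 0.455  -0.3856  0.0027] 1.1
F+ [0.6594 0.1889 0.0842] 1.2
B+ [0.898  0.1942 0.0785] 6.9
B- [ 0.9105 -0.0626  0.0825] 6.0
F- [ 0.6768 -0.0767  0.0807] 1.4
plate-out [ 0.6367 -0.0698  0.0834] 2.7
plate+out [0.627  0.1801 0.0853] 6.5
plate+in [0.6416 0.1772 0.0866] 4.3
scene [290 147  75  73 955] [[364, 148], [362, 155], [298, 215], [290, 217], [292, 194], [355, 150]]
side [  180     0   323   103 16307] [[502, 0], [495, 88], [349, 102], [184, 83], [180, 44], [423, 0]]
side [ 185  187   42  124 1944] [[225, 187], [226, 215], [197, 309], [190, 309], [185, 284], [218, 191]]
side [  44  267  136   42 2774] [[44, 267], [174, 284], [179, 304], [175, 308], [57, 290]]
```

Request:
play_rows --motion '[{"rz":0.917},{"rz":0.917},{"rz":0.917},{"rz":0.917},{"rz":0.917},{"rz":0.917},{"x":-0.48,"y":0.99},{"x":-0.48,"y":0.99},{"x":-0.48,"y":0.99},{"x":-0.48,"y":0.99},{"x":-0.48,"y":0.99},{"x":-0.48,"y":0.99},{"x":-0.48,"y":0.99},{"x":-0.48,"y":0.99},{"x":-0.48,"y":0.99},{"x":-0.48,"y":0.99},{"x":-0.48,"y":0.99},{"x":-0.48,"y":0.99},{"x":-0.48,"y":0.99},{"x":-0.48,"y":0.99}]' --fingers -1

```text
$.motion[0]: bad value
```

Request:
play_rows --motion '[{"x":0,"y":0,"z":0,"rx":0,"ry":0,"rz":0.917},{"x":0,"y":0,"z":0,"rx":0,"ry":0,"rz":0.917},{"x":0,"y":0,"z":0,"rx":0,"ry":0,"rz":0.917},{"x":0,"y":0,"z":0,"rx":0,"ry":0,"rz":0.917},{"x":0,"y":0,"z":0,"rx":0,"ry":0,"rz":0.917},{"x":0,"y":0,"z":0,"rx":0,"ry":0,"rz":0.917},{"x":-0.48,"y":0.99,"z":0,"rx":0,"ry":0,"rz":0},{"x":-0.48,"y":0.99,"z":0,"rx":0,"ry":0,"rz":0},{"x":-0.48,"y":0.99,"z":0,"rx":0,"ry":0,"rz":0},{"x":-0.48,"y":0.99,"z":0,"rx":0,"ry":0,"rz":0},{"x":-0.48,"y":0.99,"z":0,"rx":0,"ry":0,"rz":0},{"x":-0.48,"y":0.99,"z":0,"rx":0,"ry":0,"rz":0},{"x":-0.48,"y":0.99,"z":0,"rx":0,"ry":0,"rz":0},{"x":-0.48,"y":0.99,"z":0,"rx":0,"ry":0,"rz":0},{"x":-0.48,"y":0.99,"z":0,"rx":0,"ry":0,"rz":0},{"x":-0.48,"y":0.99,"z":0,"rx":0,"ry":0,"rz":0},{"x":-0.48,"y":0.99,"z":0,"rx":0,"ry":0,"rz":0},{"x":-0.48,"y":0.99,"z":0,"rx":0,"ry":0,"rz":0},{"x":-0.48,"y":0.99,"z":0,"rx":0,"ry":0,"rz":0},{"x":-0.48,"y":0.99,"z":0,"rx":0,"ry":0,"rz":0}]' --fingers -1

```text
clock: 2.65
tool_pos: [0.4349, -0.2563, 0.2264]
orientation: [180.0, -0.0, -177.0]
force: [-0.4, -0.9, -0.5]
opening: 0.0004
gripper_force: 0.0
```

Request:
play_rows --motion '[{"x":-0.486,"y":0.986,"z":0,"rx":0,"ry":0,"rz":0},{"x":-0.486,"y":0.986,"z":0,"rx":0,"ry":0,"rz":0},{"x":-0.486,"y":0.986,"z":0,"rx":0,"ry":0,"rz":0},{"x":-0.486,"y":0.986,"z":0,"rx":0,"ry":0,"rz":0},{"x":-0.486,"y":0.986,"z":0,"rx":0,"ry":0,"rz":0},{"x":-0.486,"y":0.986,"z":0,"rx":0,"ry":0,"rz":0},{"x":-0.486,"y":0.986,"z":0,"rx":0,"ry":0,"rz":0},{"x":-0.486,"y":0.986,"z":0,"rx":0,"ry":0,"rz":0},{"x":-0.486,"y":0.986,"z":0,"rx":0,"ry":0,"rz":0},{"x":-0.486,"y":0.986,"z":0,"rx":0,"ry":0,"rz":0},{"x":-0.486,"y":0.986,"z":0,"rx":0,"ry":0,"rz":0},{"x":-0.486,"y":0.986,"z":0,"rx":0,"ry":0,"rz":0},{"x":0,"y":0,"z":0.977,"rx":0,"ry":0,"rz":0},{"x":0,"y":0,"z":0.977,"rx":0,"ry":0,"rz":0},{"x":0,"y":0,"z":0.977,"rx":0,"ry":0,"rz":0},{"x":0,"y":0,"z":0.977,"rx":0,"ry":0,"rz":0},{"x":0,"y":0,"z":0.977,"rx":0,"ry":0,"rz":0},{"x":0,"y":0,"z":0.977,"rx":0,"ry":0,"rz":0},{"x":0,"y":0,"z":0.977,"rx":0,"ry":0,"rz":0}]' --fingers -1

```text
clock: 5.03
tool_pos: [0.5653, 0.0461, 0.0547]
orientation: [-180.0, 0.0, -177.0]
force: [0.6, 0.6, 0.5]
opening: 0.0004
gripper_force: 0.0
```

Request:
play_rows --motion '[{"x":-0.4,"y":0,"z":0,"rx":0,"ry":0,"rz":0},{"x":-0.4,"y":0,"z":0,"rx":0,"ry":0,"rz":0},{"x":-0.4,"y":0,"z":0,"rx":0,"ry":0,"rz":0},{"x":-0.4,"y":0,"z":0,"rx":0,"ry":0,"rz":0},{"x":0,"y":0,"z":0,"rx":0,"ry":0,"rz":0},{"x":0,"y":0,"z":0,"rx":0,"ry":0,"rz":0}]'

```text
clock: 5.78
tool_pos: [0.6048, 0.0477, 0.0556]
orientation: [180.0, -0.0, -177.1]
force: [-0.6, -0.6, 0.1]
opening: 0.0005
gripper_force: 0.0
```

Request:
play_rows --motion '[{"x":-0.1,"y":0,"z":0,"rx":0,"ry":0,"rz":0},{"x":-0.1,"y":0,"z":0,"rx":0,"ry":0,"rz":0},{"x":0,"y":0,"z":0,"rx":0,"ry":0,"rz":0}]'

```text
clock: 6.15
tool_pos: [0.6102, 0.0481, 0.0556]
orientation: [180.0, 0.0, -177.0]
force: [0.1, 0.2, 0.0]
opening: 0.0005
gripper_force: 0.0
```

Request:
play_rows --motion '[{"x":-0.1,"y":0,"z":0,"rx":0,"ry":0,"rz":0},{"x":-0.1,"y":0,"z":0,"rx":0,"ry":0,"rz":0},{"x":0,"y":0,"z":0,"rx":0,"ry":0,"rz":0}]'

```text
clock: 6.52
tool_pos: [0.6152, 0.0484, 0.0555]
orientation: [-180.0, -0.0, -177.0]
force: [0.5, 0.5, 1.1]
opening: 0.0005
gripper_force: 0.0
```

Request:
play_rows --motion '[{"x":-0.1,"y":0,"z":0,"rx":0,"ry":0,"rz":0},{"x":0,"y":0,"z":0,"rx":0,"ry":0,"rz":0}]'

```text
clock: 6.78
tool_pos: [0.6177, 0.0485, 0.0556]
orientation: [180.0, 0.0, -177.0]
force: [0.1, 0.7, -0.8]
opening: 0.0006
gripper_force: 0.0
```

Request:
play_rows --motion '[{"x":-0.1,"y":0,"z":0,"rx":0,"ry":0,"rz":0},{"x":0,"y":0,"z":0,"rx":0,"ry":0,"rz":0}]'

```text
clock: 7.02
tool_pos: [0.6202, 0.0486, 0.0556]
orientation: [-180.0, -0.0, -177.0]
force: [-0.2, 0.2, 0.4]
opening: 0.0002
gripper_force: 0.0
```

Request:
play_rows --motion '[{"x":-0.1,"y":0,"z":0,"rx":0,"ry":0,"rz":0},{"x":0,"y":0,"z":0,"rx":0,"ry":0,"rz":0}]'

```text
clock: 7.28
tool_pos: [0.6218, 0.0486, 0.0554]
orientation: [-180.0, -0.1, -177.1]
force: [-4.2, 0.0, 1.8]
opening: 0.0005
gripper_force: 2.1
```

Request:
play_rows --motion '[{"x":-0.1,"y":0,"z":0,"rx":0,"ry":0,"rz":0},{"x":0,"y":0,"z":0,"rx":0,"ry":0,"rz":0}]'

```text
clock: 7.52
tool_pos: [0.6246, 0.0487, 0.0554]
orientation: [-180.0, -0.1, -177.0]
force: [-3.9, 0.4, 2.8]
opening: 0.0007
gripper_force: 2.1
```

Request:
play_rows --motion '[{"x":-0.06,"y":0,"z":0,"rx":0,"ry":0,"rz":0},{"x":0,"y":0,"z":0,"rx":0,"ry":0,"rz":0}]'

```text
clock: 7.78
tool_pos: [0.6263, 0.0488, 0.0554]
orientation: [-180.0, -0.0, -177.0]
force: [-3.8, -0.9, 1.4]
opening: 0.0004
gripper_force: 2.1
```

Request:
play_rows --motion '[{"x":-0.03,"y":0,"z":0,"rx":0,"ry":0,"rz":0},{"x":0,"y":0,"z":0,"rx":0,"ry":0,"rz":0}]'

```text
clock: 8.02
tool_pos: [0.6272, 0.0488, 0.0554]
orientation: [-180.0, -0.0, -177.0]
force: [-4.4, -1.0, 0.6]
opening: 0.0005
gripper_force: 2.0
```

Request:
play_rows --motion '[{"x":-0.04,"y":0,"z":0,"rx":0,"ry":0,"rz":0},{"x":0,"y":0,"z":0,"rx":0,"ry":0,"rz":0}]'

```text
clock: 8.28
tool_pos: [0.6282, 0.0489, 0.0554]
orientation: [-180.0, -0.0, -177.0]
force: [-4.0, -1.0, -1.2]
opening: 0.0009
gripper_force: 2.0
```

Request:
play_rows --motion '[{"x":-0.04,"y":0,"z":0,"rx":0,"ry":0,"rz":0},{"x":0,"y":0,"z":0,"rx":0,"ry":0,"rz":0}]'

```text
clock: 8.52
tool_pos: [0.6292, 0.0489, 0.0554]
orientation: [-180.0, -0.0, -177.0]
force: [-4.2, -1.5, -2.1]
opening: 0.0005
gripper_force: 2.0
```

Request:
play_rows --motion '[{"x":-0.04,"y":0,"z":0,"rx":0,"ry":0,"rz":0},{"x":0,"y":0,"z":0,"rx":0,"ry":0,"rz":0}]'

```text
clock: 8.78
tool_pos: [0.6302, 0.049, 0.0555]
orientation: [-180.0, -0.0, -177.0]
force: [-4.8, -1.7, -1.8]
opening: 0.0001
gripper_force: 2.0
```

Request:
play_rows --motion '[{"x":-0.04,"y":0,"z":0,"rx":0,"ry":0,"rz":0},{"x":0,"y":0,"z":0,"rx":0,"ry":0,"rz":0}]'

```text
clock: 9.02
tool_pos: [0.6312, 0.0491, 0.0554]
orientation: [-180.0, -0.0, -177.0]
force: [-4.1, -2.1, -1.7]
opening: 0.0001
gripper_force: 2.1
```

Request:
play_rows --motion '[{"x":-0.04,"y":0,"z":0,"rx":0,"ry":0,"rz":0},{"x":0,"y":0,"z":0,"rx":0,"ry":0,"rz":0}]'

```text
clock: 9.28
tool_pos: [0.6322, 0.0491, 0.0555]
orientation: [-180.0, -0.0, -177.0]
force: [-3.4, -2.4, -1.8]
opening: 0.0004
gripper_force: 2.1
```

Request:
play_rows --motion '[{"x":-0.04,"y":0,"z":0,"rx":0,"ry":0,"rz":0},{"x":0,"y":0,"z":0,"rx":0,"ry":0,"rz":0}]'

```text
clock: 9.52
tool_pos: [0.6331, 0.0492, 0.0555]
orientation: [-180.0, -0.0, -177.0]
force: [-3.8, -2.6, -1.6]
opening: 0.0003
gripper_force: 2.3
```

Request:
play_rows --motion '[{"x":-0.04,"y":0,"z":0,"rx":0,"ry":0,"rz":0},{"x":0,"y":0,"z":0,"rx":0,"ry":0,"rz":0}]'

```text
clock: 9.78
tool_pos: [0.6334, 0.0492, 0.0554]
orientation: [-180.0, -0.1, -177.1]
force: [-6.4, -1.6, -0.8]
opening: 0.0006
gripper_force: 3.4
```

Request:
play_rows --motion '[{"x":-0.04,"y":0,"z":0,"rx":0,"ry":0,"rz":0},{"x":0,"y":0,"z":0,"rx":0,"ry":0,"rz":0}]'

```text
clock: 10.02
tool_pos: [0.6338, 0.0492, 0.0555]
orientation: [-180.0, -0.1, -177.1]
force: [-9.7, -1.3, 1.6]
opening: 0.0005
gripper_force: 4.6
```

Request:
play_rows --motion '[{"x":-0.035,"y":0,"z":0,"rx":0,"ry":0,"rz":0},{"x":0,"y":0,"z":0,"rx":0,"ry":0,"rz":0}]'

```text
clock: 10.28
tool_pos: [0.6342, 0.0492, 0.0555]
orientation: [-180.0, -0.2, -177.1]
force: [-10.9, -0.8, 3.6]
opening: 0.0006
gripper_force: 5.6
```

Request:
play_rows --motion '[{"x":-0.016,"y":0,"z":0,"rx":0,"ry":0,"rz":0},{"x":0,"y":0,"z":0,"rx":0,"ry":0,"rz":0}]'

```text
clock: 10.52
tool_pos: [0.6343, 0.0492, 0.0555]
orientation: [-180.0, -0.2, -177.1]
force: [-12.5, -0.0, 4.2]
opening: 0.0005
gripper_force: 6.0
```

Request:
play_rows --motion '[{"x":1,"y":0,"z":0,"rx":0,"ry":0,"rz":0},{"x":1,"y":0,"z":0,"rx":0,"ry":0,"rz":0},{"x":1,"y":0,"z":0,"rx":0,"ry":0,"rz":0},{"x":1,"y":0,"z":0,"rx":0,"ry":0,"rz":0},{"x":1,"y":0,"z":0,"rx":0,"ry":0,"rz":0},{"x":1,"y":0,"z":0,"rx":0,"ry":0,"rz":0},{"x":0,"y":0,"z":-1,"rx":0,"ry":0,"rz":0},{"x":0,"y":0,"z":-1,"rx":0,"ry":0,"rz":0},{"x":0,"y":0,"z":-1,"rx":0,"ry":0,"rz":0},{"x":0,"y":0,"z":-1,"rx":0,"ry":0,"rz":0}]'

```text
clock: 11.78
tool_pos: [0.489, 0.0429, 0.1579]
orientation: [179.9, 0.3, -177.0]
force: [0.7, 0.2, -0.3]
opening: 0.0003
gripper_force: 0.0
```

Run:
```python
from plant import ctrl,cams
import cv2
cv2.imwrite("pics/side1.png",cams.snapshot("side"));cv2.imwrite("pics/scene1.png",cams.snapshot("scene"));print(ctrl.get_obs()["clock"])
```

```text
11.875
```

View pics/side1.png

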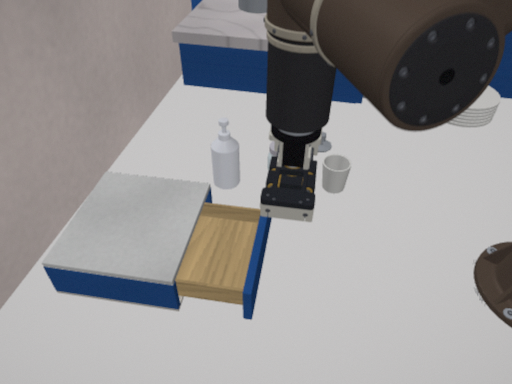

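The drawer is ajar: the tray shows at (225,255) and the front plate at (260,255). Next is the plug.

Request:
play_rows --motion '[{"x":0.123,"y":-0.948,"z":0,"rx":0,"ry":0,"rz":0},{"x":0.123,"y":-0.948,"z":0,"rx":0,"ry":0,"rz":0},{"x":0.123,"y":-0.948,"z":0,"rx":0,"ry":0,"rz":0},{"x":0.123,"y":-0.948,"z":0,"rx":0,"ry":0,"rz":0},{"x":0.123,"y":-0.948,"z":0,"rx":0,"ry":0,"rz":0},{"x":0.123,"y":-0.948,"z":0,"rx":0,"ry":0,"rz":0},{"x":0.123,"y":-0.948,"z":0,"rx":0,"ry":0,"rz":0},{"x":0.123,"y":-0.948,"z":0,"rx":0,"ry":0,"rz":0},{"x":0.123,"y":-0.948,"z":0,"rx":0,"ry":0,"rz":0},{"x":0.123,"y":-0.948,"z":0,"rx":0,"ry":0,"rz":0},{"x":0.123,"y":-0.948,"z":0,"rx":0,"ry":0,"rz":0},{"x":0.123,"y":-0.948,"z":0,"rx":0,"ry":0,"rz":0},{"x":0.123,"y":-0.948,"z":0,"rx":0,"ry":0,"rz":0},{"x":0.123,"y":-0.948,"z":0,"rx":0,"ry":0,"rz":0},{"x":0.123,"y":-0.948,"z":0,"rx":0,"ry":0,"rz":0},{"x":0.123,"y":-0.948,"z":0,"rx":0,"ry":0,"rz":0},{"x":0.123,"y":-0.948,"z":0,"rx":0,"ry":0,"rz":0},{"x":0.123,"y":-0.948,"z":0,"rx":0,"ry":0,"rz":0}]' --fingers 0.1

```text
clock: 14.12
tool_pos: [0.4551, -0.3886, 0.1561]
orientation: [-179.9, 0.2, -177.0]
force: [0.4, -0.9, 0.3]
opening: 0.048
gripper_force: 0.0
```

Request:
play_rows --motion '[{"x":0,"y":0,"z":0,"rx":0,"ry":0,"rz":-1},{"x":0,"y":0,"z":0,"rx":0,"ry":0,"rz":-1},{"x":0,"y":0,"z":0,"rx":0,"ry":0,"rz":-1},{"x":0,"y":0,"z":0,"rx":0,"ry":0,"rz":-1},{"x":0,"y":0,"z":0,"rx":0,"ry":0,"rz":-1},{"x":0,"y":0,"z":0,"rx":0,"ry":0,"rz":-1},{"x":0,"y":0,"z":0,"rx":0,"ry":0,"rz":-1},{"x":0,"y":0,"z":0,"rx":0,"ry":0,"rz":-1},{"x":0,"y":0,"z":0,"rx":0,"ry":0,"rz":-1},{"x":0,"y":0,"z":0,"rx":0,"ry":0,"rz":-1},{"x":0,"y":0,"z":0,"rx":0,"ry":0,"rz":-1},{"x":0,"y":0,"z":0,"rx":0,"ry":0,"rz":-1},{"x":0,"y":0,"z":0,"rx":0,"ry":0,"rz":-1},{"x":0,"y":0,"z":0,"rx":0,"ry":0,"rz":-1},{"x":0,"y":0,"z":0,"rx":0,"ry":0,"rz":-1}]'

```text
clock: 16.0
tool_pos: [0.4551, -0.3878, 0.156]
orientation: [-179.8, -0.0, -116.9]
force: [0.5, 0.6, 0.6]
opening: 0.0483
gripper_force: 0.0
```

Run:
```python
from plant import ctrl,cams
from h import *
np.set_printoptions(precision=4,suppress=True)
o=ctrl.get_obs();print(o["tool_pos"],o["orientation"],o["joint_pos"],o["clock"],o["opening"])
c=cams.get_calibration("wrist");im=cams.snapshot("wrist");cv2.imwrite("pics/wrist1.png",im)
print(proj(c,[.4545,-.385,.043]),proj(c,[.4545,-.385,.004]),c)
```

```text
[ 0.4551 -0.3878  0.156 ] [-179.8051   -0.0026 -116.8701] [-21.7088  16.3669 -15.1033   0.0236 -58.3359  -5.1737] 16.0 0.04826157471883427
(np.float64(255.27966692601396), np.float64(192.19517685051417)) (np.float64(255.26483100748197), np.float64(181.08020760618433)) {'vertical_fov': 58.98102250282584, 'cx': 253.95446908931527, 'cy': 194.1965718596457, 'position': array([ 0.4205, -0.4525,  0.3146]), 'rotation': array([-15.8906,   0.1946, 153.1118])}
```

View pics/wrist1.png

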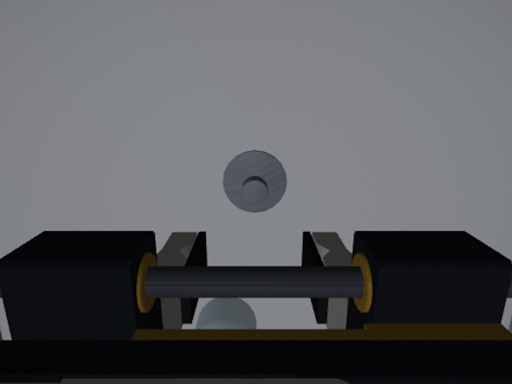

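The wrist view shows the disc at (255,181) and the knob at (255,191), exactly where the triangulated position predicts. I'll descend and grasp.

Request:
play_rows --motion '[{"x":-0.09,"y":0.07,"z":0.933,"rx":0,"ry":0,"rz":0},{"x":0,"y":0,"z":0.933,"rx":0,"ry":0,"rz":0},{"x":0,"y":0,"z":0.933,"rx":0,"ry":0,"rz":0},{"x":0,"y":0,"z":0.933,"rx":0,"ry":0,"rz":0},{"x":0,"y":0,"z":0.933,"rx":0,"ry":0,"rz":0},{"x":0,"y":0,"z":0.933,"rx":0,"ry":0,"rz":0},{"x":0,"y":0,"z":0,"rx":0,"ry":0,"rz":0}]'

```text
clock: 16.92
tool_pos: [0.4528, -0.3842, 0.0142]
orientation: [179.9, -0.0, -117.1]
force: [-0.6, 0.4, 0.3]
opening: 0.0481
gripper_force: 0.0
```

Request:
play_rows --motion '[{"x":0,"y":0,"z":0,"rx":0,"ry":0,"rz":0},{"x":0,"y":0,"z":0,"rx":0,"ry":0,"rz":0},{"x":0,"y":0,"z":0,"rx":0,"ry":0,"rz":0},{"x":0,"y":0,"z":0,"rx":0,"ry":0,"rz":0},{"x":0,"y":0,"z":0,"rx":0,"ry":0,"rz":0},{"x":0,"y":0,"z":0,"rx":0,"ry":0,"rz":0}]' --fingers -1

```text
clock: 17.68
tool_pos: [0.4537, -0.3847, 0.0166]
orientation: [-179.9, -0.0, -117.0]
force: [-0.4, 0.3, 6.4]
opening: 0.0206
gripper_force: 30.0
```

Request:
play_rows --motion '[{"x":0,"y":0,"z":-0.5,"rx":0,"ry":0,"rz":0},{"x":0,"y":0,"z":-0.93,"rx":0,"ry":0,"rz":0},{"x":0,"y":0,"z":-0.93,"rx":0,"ry":0,"rz":0},{"x":0,"y":0,"z":-0.93,"rx":0,"ry":0,"rz":0},{"x":0,"y":0,"z":-0.93,"rx":0,"ry":0,"rz":0},{"x":0,"y":0,"z":-0.93,"rx":0,"ry":0,"rz":0},{"x":0,"y":0,"z":-0.5,"rx":0,"ry":0,"rz":0},{"x":0,"y":0,"z":0,"rx":0,"ry":0,"rz":0}]'

```text
clock: 18.68
tool_pos: [0.4532, -0.3845, 0.1577]
orientation: [-179.9, 0.0, -117.0]
force: [0.4, -0.7, -1.1]
opening: 0.0205
gripper_force: 30.0
```

Run:
```python
from plant import ctrl,cams
from h import *
np.set_printoptions(precision=4,suppress=True)
ims=[cams.snapshot(n) for n in("side","scene","wrist")]
cs=[cams.get_calibration(n) for n in("side","scene")]
o=ctrl.get_obs();p=o["tool_pos"];g=p-[0,0,.0]
out=[]
for im,c in zip(ims,cs):
    u,v=map(int,proj(c,g));y=min(max(v-40,0),284);x=min(max(u-65,0),382)
    out.append(cv2.resize(im[y:y+100,x:x+130],(390,300),interpolation=cv2.INTER_CUBIC))
w=cv2.resize(ims[2],(390,292))
a=np.zeros((600,780,3),np.uint8);a[:300,:390]=out[0];a[:300,390:]=out[1];a[300:592,:390]=w
cv2.imwrite("pics/held.png",cv2.convertScaleAbs(a,alpha=1.5));print(p,o["force"],o["opening"])
# unit/drawer measure from side1/scene1 blue plate
for n in("side","scene"):
    im=cv2.imread(f"pics/{n}1.png").astype(int);m=(im[...,0]-im[...,2]>40).astype(np.uint8);k,l,st,ce=cv2.connectedComponentsWithStats(m)
    for i in range(1,k):
        if 300<st[i,4]<6000:
            h=cv2.findContours((l==i).astype(np.uint8),0,2)[0][0];print(n,st[i],cv2.approxPolyDP(cv2.convexHull(h),2.5,True)[:,0].tolist())
```

```text
[ 0.4523 -0.384   0.1558] [ 0.3743 -0.2346 -0.7056] 0.02073847235170456
side [489  31  23  67 797] [[505, 97], [489, 84], [505, 37], [511, 31], [511, 97]]
side [ 179   44   89   49 3511] [[179, 44], [267, 52], [266, 92], [185, 84]]
side [332  69  31  34 616] [[336, 69], [362, 95], [360, 102], [332, 100]]
side [ 243  216   28  103 1212] [[267, 217], [270, 221], [251, 318], [246, 318], [244, 286], [260, 216]]
side [  44  267  136   42 2812] [[44, 267], [174, 283], [179, 304], [175, 308], [57, 290]]
scene [ 259  130   73   60 1415] [[331, 131], [329, 142], [320, 155], [266, 189], [259, 186], [260, 170], [327, 130]]
scene [ 302  209  101   87 1133] [[304, 210], [400, 273], [400, 288], [393, 295], [304, 229]]
```

View pics/held.png

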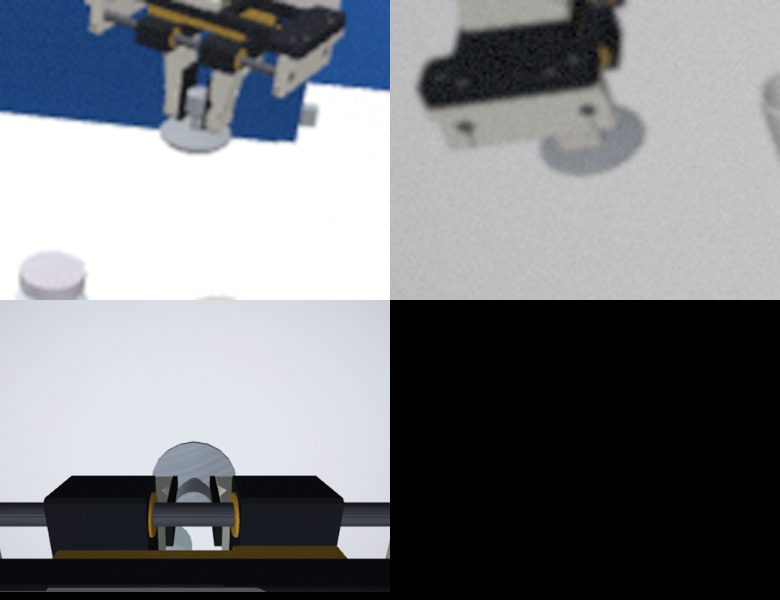

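The plug hangs upright in the fingers: side inset, disc at (195,135) below the pads. I'll carry it over the tray.

Request:
play_rows --motion '[{"x":0,"y":0,"z":0,"rx":0,"ry":0,"rz":1},{"x":0,"y":0,"z":0,"rx":0,"ry":0,"rz":1},{"x":0,"y":0,"z":0,"rx":0,"ry":0,"rz":1},{"x":0,"y":0,"z":0,"rx":0,"ry":0,"rz":1},{"x":0,"y":0,"z":0,"rx":0,"ry":0,"rz":1},{"x":0,"y":0,"z":0,"rx":0,"ry":0,"rz":1},{"x":0,"y":0,"z":0,"rx":0,"ry":0,"rz":1},{"x":0,"y":0,"z":0,"rx":0,"ry":0,"rz":1},{"x":0,"y":0,"z":0,"rx":0,"ry":0,"rz":1},{"x":0,"y":0,"z":0,"rx":0,"ry":0,"rz":1},{"x":0,"y":0,"z":0,"rx":0,"ry":0,"rz":1},{"x":0,"y":0,"z":0,"rx":0,"ry":0,"rz":1},{"x":0,"y":0,"z":0,"rx":0,"ry":0,"rz":1},{"x":0,"y":0,"z":0,"rx":0,"ry":0,"rz":1},{"x":0,"y":0,"z":0,"rx":0,"ry":0,"rz":1}]'

```text
clock: 20.7
tool_pos: [0.4524, -0.3841, 0.1556]
orientation: [179.9, -0.1, -177.2]
force: [-0.2, -0.3, -1.2]
opening: 0.0208
gripper_force: 30.0
```

Request:
play_rows --motion '[{"x":-0.394,"y":0.947,"z":0,"rx":0,"ry":0,"rz":0},{"x":-0.394,"y":0.947,"z":0,"rx":0,"ry":0,"rz":0},{"x":-0.394,"y":0.947,"z":0,"rx":0,"ry":0,"rz":0},{"x":-0.394,"y":0.947,"z":0,"rx":0,"ry":0,"rz":0},{"x":-0.394,"y":0.947,"z":0,"rx":0,"ry":0,"rz":0},{"x":-0.394,"y":0.947,"z":0,"rx":0,"ry":0,"rz":0},{"x":-0.394,"y":0.947,"z":0,"rx":0,"ry":0,"rz":0},{"x":-0.394,"y":0.947,"z":0,"rx":0,"ry":0,"rz":0},{"x":-0.394,"y":0.947,"z":0,"rx":0,"ry":0,"rz":0},{"x":-0.394,"y":0.947,"z":0,"rx":0,"ry":0,"rz":0},{"x":-0.394,"y":0.947,"z":0,"rx":0,"ry":0,"rz":0},{"x":-0.394,"y":0.947,"z":0,"rx":0,"ry":0,"rz":0},{"x":-0.394,"y":0.947,"z":0,"rx":0,"ry":0,"rz":0},{"x":-0.394,"y":0.947,"z":0,"rx":0,"ry":0,"rz":0},{"x":-0.394,"y":0.947,"z":0,"rx":0,"ry":0,"rz":0},{"x":-0.394,"y":0.947,"z":0,"rx":0,"ry":0,"rz":0},{"x":-0.394,"y":0.947,"z":0,"rx":0,"ry":0,"rz":0},{"x":-0.394,"y":0.947,"z":0,"rx":0,"ry":0,"rz":0}]'

```text
clock: 22.95
tool_pos: [0.6084, 0.0518, 0.1566]
orientation: [-180.0, -0.0, -177.0]
force: [0.2, -0.2, -0.3]
opening: 0.0208
gripper_force: 30.0
```

Run:
```python
from plant import ctrl,cams
from h import *
np.set_printoptions(precision=4,suppress=True)
o=ctrl.get_obs();print(o["tool_pos"],o["orientation"],o["joint_pos"],o["clock"],o["opening"],o["force"])
im=cams.snapshot("side");c=cams.get_calibration("side")
b=lambda z,u,v:plane(c,u,v,z)
print("plate in",b(.086,260,216),b(.086,244,286))
# expected tray inner-floor corners drawn
R=Ro.from_euler("z",3,degrees=True)
T=np.array([.608,.052,0]);L=lambda x,y,z:R.apply([x,y,z])+T
for z,col in((.018,(0,0,255)),(.055,(0,255,0))):
    q=[L(*a,z) for a in((-.062,-.099),(.058,-.099),(.058,.099),(-.062,.099))]
    pts=np.array([proj(c,k) for k in q]);cv2.polylines(im,[pts.round().astype(int)],True,col,1)
cv2.imwrite("pics/tray.png",cv2.resize(im[150:340,30:340],(775,475),interpolation=cv2.INTER_CUBIC))
```

```text
[0.6084 0.0518 0.1566] [-179.993    -0.0202 -177.0392] [  23.1703   17.5888  -13.2412   -0.0005  -59.1914 -110.2092] 22.95 0.02078847619909815 [ 0.1974 -0.2439 -0.2969]
plate in [0.5484 0.0002 0.086 ] [0.5412 0.1683 0.086 ]
```

View pics/tray.png

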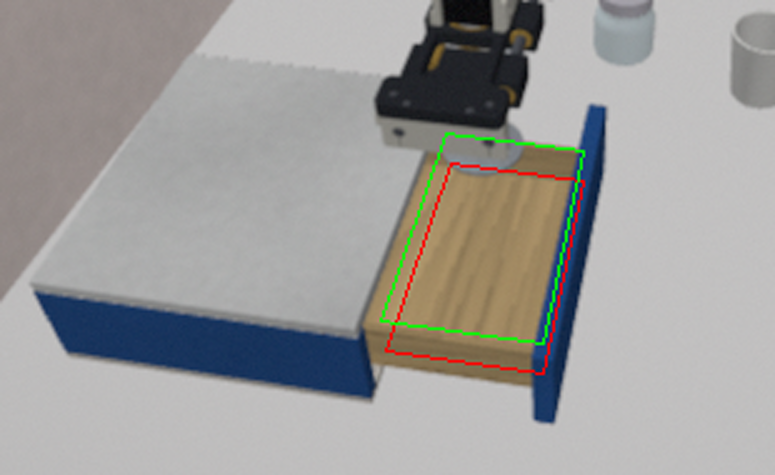

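The overlaid tray outline fits to within a few mm, so the plug sits over the tray's middle. I'll lower it.

Request:
play_rows --motion '[{"x":0,"y":0,"z":0.95,"rx":0,"ry":0,"rz":0},{"x":0,"y":0,"z":0.95,"rx":0,"ry":0,"rz":0},{"x":0,"y":0,"z":0.95,"rx":0,"ry":0,"rz":0},{"x":0,"y":0,"z":0.95,"rx":0,"ry":0,"rz":0},{"x":0,"y":0,"z":0.5,"rx":0,"ry":0,"rz":0},{"x":0,"y":0,"z":0.3,"rx":0,"ry":0,"rz":0},{"x":0,"y":0,"z":0,"rx":0,"ry":0,"rz":0}]'

```text
clock: 23.88
tool_pos: [0.6081, 0.0504, 0.0418]
orientation: [-180.0, -0.0, -177.0]
force: [0.6, -0.5, -0.9]
opening: 0.0206
gripper_force: 30.0
```

Request:
play_rows --motion '[{"x":0,"y":0,"z":0.07,"rx":0,"ry":0,"rz":0},{"x":0,"y":0,"z":0,"rx":0,"ry":0,"rz":0}]'

```text
clock: 24.12
tool_pos: [0.6083, 0.0504, 0.0407]
orientation: [180.0, 0.1, -177.0]
force: [-0.7, 0.2, -0.9]
opening: 0.0211
gripper_force: 30.0
```

Request:
play_rows --motion '[{"x":0,"y":0,"z":0.08,"rx":0,"ry":0,"rz":0},{"x":0,"y":0,"z":0.08,"rx":0,"ry":0,"rz":0},{"x":0,"y":0,"z":0,"rx":0,"ry":0,"rz":0}]'

```text
clock: 24.5
tool_pos: [0.6079, 0.0503, 0.0359]
orientation: [-180.0, -0.0, -177.0]
force: [-0.1, 0.2, -1.4]
opening: 0.021
gripper_force: 30.0
```

Request:
play_rows --motion '[{"x":0,"y":0,"z":0.05,"rx":0,"ry":0,"rz":0},{"x":0,"y":0,"z":0,"rx":0,"ry":0,"rz":0}]'

```text
clock: 24.75
tool_pos: [0.608, 0.0503, 0.0348]
orientation: [-180.0, -0.0, -177.0]
force: [-0.0, -0.7, -1.2]
opening: 0.0207
gripper_force: 30.0
```

Request:
play_rows --motion '[{"x":0,"y":0,"z":0.04,"rx":0,"ry":0,"rz":0},{"x":0,"y":0,"z":0,"rx":0,"ry":0,"rz":0}]'

```text
clock: 25.0
tool_pos: [0.6082, 0.0504, 0.0346]
orientation: [180.0, 0.0, -177.0]
force: [-1.8, 0.4, 5.3]
opening: 0.0206
gripper_force: 30.0
```

Request:
play_rows --motion '[{"x":0,"y":0,"z":0,"rx":0,"ry":0,"rz":0},{"x":0,"y":0,"z":0,"rx":0,"ry":0,"rz":0},{"x":0,"y":0,"z":0,"rx":0,"ry":0,"rz":0},{"x":0,"y":0,"z":0,"rx":0,"ry":0,"rz":0},{"x":0,"y":0,"z":-0.4,"rx":0,"ry":0,"rz":0},{"x":0,"y":0,"z":-0.95,"rx":0,"ry":0,"rz":0},{"x":0,"y":0,"z":-0.95,"rx":0,"ry":0,"rz":0},{"x":0,"y":0,"z":-0.95,"rx":0,"ry":0,"rz":0},{"x":0,"y":0,"z":-0.95,"rx":0,"ry":0,"rz":0}]' --fingers 0.1

```text
clock: 26.12
tool_pos: [0.6081, 0.0503, 0.1405]
orientation: [180.0, 0.0, -177.0]
force: [0.3, 0.9, -0.3]
opening: 0.0486
gripper_force: 0.0
```

Request:
play_rows --motion '[{"x":1,"y":0,"z":0,"rx":0,"ry":0,"rz":0},{"x":1,"y":0,"z":0,"rx":0,"ry":0,"rz":0},{"x":1,"y":0,"z":0,"rx":0,"ry":0,"rz":0},{"x":1,"y":0,"z":0,"rx":0,"ry":0,"rz":0},{"x":1,"y":0,"z":0,"rx":0,"ry":0,"rz":0}]' --fingers -1

```text
clock: 26.75
tool_pos: [0.4826, 0.0438, 0.1396]
orientation: [180.0, 0.1, -177.0]
force: [1.1, -0.3, 0.2]
opening: 0.0039
gripper_force: 0.0
```

Run:
```python
from plant import ctrl,cams
from h import *
o=ctrl.get_obs();print(o["tool_pos"],o["clock"],o["opening"])
a=cams.snapshot("side")[150:340,30:340];b=cams.snapshot("scene")[100:290,80:400]
cv2.imwrite("pics/placed.png",np.vstack([cv2.resize(a,(490,300)),cv2.resize(b,(490,291))]))
```

```text
[0.48255934 0.04384054 0.13963165] 26.75 0.00394391292201987
```

View pics/placed.png

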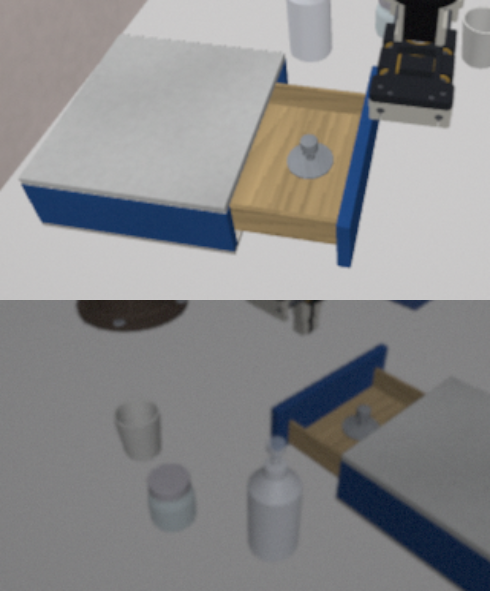

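The plug stands upright on the tray floor, at (310,155) in the upper half, and the bystanders are untouched. Now I'll shut the drawer gently.

Request:
play_rows --motion '[{"x":0,"y":0,"z":0.84,"rx":0,"ry":0,"rz":0},{"x":0,"y":0,"z":0.84,"rx":0,"ry":0,"rz":0},{"x":0,"y":0,"z":0.84,"rx":0,"ry":0,"rz":0},{"x":0,"y":0,"z":0.84,"rx":0,"ry":0,"rz":0},{"x":-0.6,"y":0,"z":0,"rx":0,"ry":0,"rz":0},{"x":-0.4,"y":0,"z":0,"rx":0,"ry":0,"rz":0},{"x":-0.16,"y":0,"z":0,"rx":0,"ry":0,"rz":0},{"x":-0.16,"y":0,"z":0,"rx":0,"ry":0,"rz":0},{"x":-0.16,"y":0,"z":0,"rx":0,"ry":0,"rz":0},{"x":-0.16,"y":0,"z":0,"rx":0,"ry":0,"rz":0}]' --fingers -1

```text
clock: 28.1
tool_pos: [0.5235, 0.0458, 0.0549]
orientation: [-180.0, -0.1, -177.1]
force: [-3.2, 0.7, 2.7]
opening: 0.0003
gripper_force: 1.7
```

Request:
play_rows --motion '[{"x":-0.2,"y":0,"z":0,"rx":0,"ry":0,"rz":0},{"x":-0.24,"y":0,"z":0,"rx":0,"ry":0,"rz":0},{"x":-0.24,"y":0,"z":0,"rx":0,"ry":0,"rz":0},{"x":-0.24,"y":0,"z":0,"rx":0,"ry":0,"rz":0},{"x":-0.24,"y":0,"z":0,"rx":0,"ry":0,"rz":0},{"x":-0.24,"y":0,"z":0,"rx":0,"ry":0,"rz":0},{"x":-0.24,"y":0,"z":0,"rx":0,"ry":0,"rz":0},{"x":-0.24,"y":0,"z":0,"rx":0,"ry":0,"rz":0},{"x":-0.24,"y":0,"z":0,"rx":0,"ry":0,"rz":0},{"x":-0.24,"y":0,"z":0,"rx":0,"ry":0,"rz":0}]'

```text
clock: 29.35
tool_pos: [0.583, 0.0486, 0.0547]
orientation: [-180.0, -0.1, -177.1]
force: [-4.6, -2.9, 2.2]
opening: 0.0007
gripper_force: 2.5
```

Request:
play_rows --motion '[{"x":-0.24,"y":0,"z":0,"rx":0,"ry":0,"rz":0},{"x":-0.24,"y":0,"z":0,"rx":0,"ry":0,"rz":0},{"x":-0.24,"y":0,"z":0,"rx":0,"ry":0,"rz":0},{"x":-0.24,"y":0,"z":0,"rx":0,"ry":0,"rz":0},{"x":-0.24,"y":0,"z":0,"rx":0,"ry":0,"rz":0},{"x":-0.24,"y":0,"z":0,"rx":0,"ry":0,"rz":0},{"x":-0.2,"y":0,"z":0,"rx":0,"ry":0,"rz":0},{"x":-0.12,"y":0,"z":0,"rx":0,"ry":0,"rz":0},{"x":0,"y":0,"z":0,"rx":0,"ry":0,"rz":0}]'

```text
clock: 30.48
tool_pos: [0.6271, 0.051, 0.0545]
orientation: [-180.0, -0.0, -177.1]
force: [-4.2, -3.1, 0.9]
opening: 0.0003
gripper_force: 1.9
```

Request:
play_rows --motion '[{"x":-0.1,"y":0,"z":0,"rx":0,"ry":0,"rz":0},{"x":-0.1,"y":0,"z":0,"rx":0,"ry":0,"rz":0},{"x":0,"y":0,"z":0,"rx":0,"ry":0,"rz":0}]'

```text
clock: 30.85
tool_pos: [0.6318, 0.0514, 0.0545]
orientation: [-180.0, -0.0, -177.1]
force: [-4.4, -2.4, -1.2]
opening: 0.0004
gripper_force: 2.0
```

Request:
play_rows --motion '[{"x":-0.06,"y":0,"z":0,"rx":0,"ry":0,"rz":0},{"x":0,"y":0,"z":0,"rx":0,"ry":0,"rz":0}]'

```text
clock: 31.1
tool_pos: [0.6329, 0.0514, 0.0545]
orientation: [-180.0, -0.1, -177.1]
force: [-4.5, -3.4, 0.2]
opening: 0.0007
gripper_force: 2.3
```

Request:
play_rows --motion '[{"x":-0.06,"y":0,"z":0,"rx":0,"ry":0,"rz":0},{"x":0,"y":0,"z":0,"rx":0,"ry":0,"rz":0}]'

```text
clock: 31.35
tool_pos: [0.6335, 0.0514, 0.0545]
orientation: [-180.0, -0.2, -177.1]
force: [-8.7, -3.1, 3.0]
opening: 0.0003
gripper_force: 4.0
```

Request:
play_rows --motion '[{"x":-0.05,"y":0,"z":0,"rx":0,"ry":0,"rz":0},{"x":0,"y":0,"z":0,"rx":0,"ry":0,"rz":0}]'

```text
clock: 31.6
tool_pos: [0.634, 0.0514, 0.0545]
orientation: [-180.0, -0.2, -177.1]
force: [-11.4, -1.2, 5.1]
opening: 0.0005
gripper_force: 5.4
```

Request:
play_rows --motion '[{"x":-0.016,"y":0,"z":0,"rx":0,"ry":0,"rz":0},{"x":0,"y":0,"z":0,"rx":0,"ry":0,"rz":0}]'

```text
clock: 31.85
tool_pos: [0.6341, 0.0514, 0.0545]
orientation: [-180.0, -0.2, -177.1]
force: [-11.3, -2.4, 6.8]
opening: 0.0005
gripper_force: 5.9
```

Request:
play_rows --motion '[{"x":0.24,"y":0,"z":0,"rx":0,"ry":0,"rz":0},{"x":0.24,"y":0,"z":0,"rx":0,"ry":0,"rz":0},{"x":0.24,"y":0,"z":0,"rx":0,"ry":0,"rz":0},{"x":0.3,"y":0,"z":0,"rx":0,"ry":0,"rz":0},{"x":0,"y":0,"z":0,"rx":0,"ry":0,"rz":0}]'

```text
clock: 32.48
tool_pos: [0.6115, 0.0509, 0.0554]
orientation: [180.0, 0.1, -177.0]
force: [-0.5, -0.2, 1.1]
opening: 0.0005
gripper_force: 0.0
```

Contact is lost at 0.6115, so the drawer is holding shut. I'll retreat fully and check.

Request:
play_rows --motion '[{"x":1,"y":0,"z":0,"rx":0,"ry":0,"rz":0},{"x":1,"y":0,"z":0,"rx":0,"ry":0,"rz":0},{"x":1,"y":0,"z":0,"rx":0,"ry":0,"rz":0},{"x":1,"y":0,"z":0,"rx":0,"ry":0,"rz":0},{"x":1,"y":0,"z":0,"rx":0,"ry":0,"rz":0},{"x":0,"y":0,"z":-1,"rx":0,"ry":0,"rz":0},{"x":0,"y":0,"z":-1,"rx":0,"ry":0,"rz":0},{"x":0,"y":0,"z":-1,"rx":0,"ry":0,"rz":0},{"x":0,"y":0,"z":-1,"rx":0,"ry":0,"rz":0},{"x":0,"y":0,"z":0,"rx":0,"ry":0,"rz":0},{"x":0,"y":0,"z":0,"rx":0,"ry":0,"rz":0}]'

```text
clock: 33.85
tool_pos: [0.4864, 0.0442, 0.1548]
orientation: [180.0, 0.0, -177.0]
force: [-0.0, -0.4, 0.5]
opening: -0.0
gripper_force: 0.0
```

Run:
```python
from plant import ctrl,cams
from h import *
o=ctrl.get_obs();print(o["tool_pos"],o["clock"])
a=cams.snapshot("side")[150:340,30:340];b=cams.snapshot("scene")[100:290,80:400]
cv2.imwrite("pics/shut.png",np.vstack([cv2.resize(a,(490,300)),cv2.resize(b,(490,291))]))
```

```text
[0.48637962 0.04418136 0.15478223] 33.85
```

View pics/shut.png

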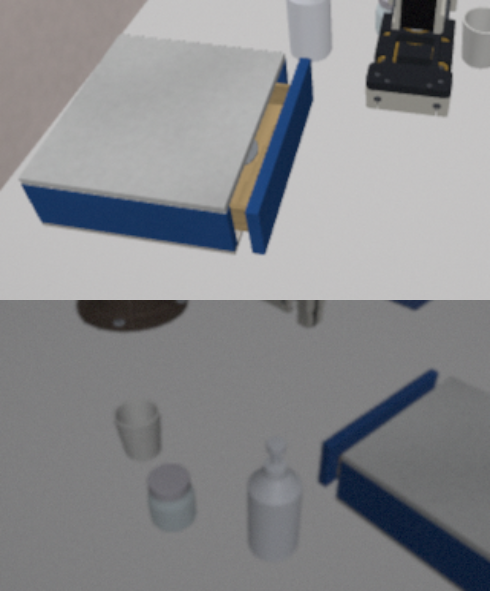

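The drawer is back at its latched position, with the plate at (285,155) in the upper half showing the same gap as at the start. The plug's disc shows inside at (251,152), and the bystanders have not moved.

```bash
python3 -c "
from plant import workorder
print(workorder.close_job())"
```

```text
the job is handed in; nothing more can be done
None
```

The drawer was popped open, the plug stood upright on its floor, and the drawer pressed shut until it latched; the highest push read was about 12.5 N, the tumbler, jar and dispenser were not touched, and the job is handed in at about 34 s.

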